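# Egg reader: fit the amber filter, then hold the egg carrier in the corner

### The job

Get the egg reader ready: take the amber filter blade out of the rack and push it fully home in the slot on top of the white lamp house. Then lift the blue carrier, which has a rib to hold it by, with the egg staying in its cup, onto the reader's grey stage with the egg end towards the lamp house, and press it flat on the stage into the corner so that it touches the lamp house and the dark steel side fence both at once. Finish while still holding it pressed there with the gripper, and leave the green filter, beaker, bottle and dish where they are.

Things in the scene. Friction and masses are not known exactly. Their poses are not given: they have to be found in the camera images.
- reader: The fixed egg reader: a grey stage plate 145 x 130 mm, 10 mm thick, lying on the table, with a white lamp house along its +y side and a dark steel side fence along its +x side. Origin on the table under the inner corner where both meet; the free stage lies on its -x, -y side (x -130 to 0, y -130 to 0 mm in this frame). z up. Polished: things slide on stage and fences easily (friction about 0.25).
- lamp_house: Fixed white box with a lime band and a warm glowing window, part of the reader; in the reader's frame x -110 to +40, y 0 to 50, z 0 to 120 mm. Its face at y = 0 (towards the stage) is the first fence. Same origin and axes as the reader.
- side_fence: Fixed dark steel bar, part of the reader; in the reader's frame x 0 to 15, y -115 to 0, z 10 to 40 mm. Its face at x = 0 is the second fence. Same origin and axes as the reader.
- corner (a point): Point on the stage surface (10 mm above the table) in the inner corner where both fence faces meet; axes as the reader's.
- slot_mouth (a point): Centre of the slot's mouth on top of the lamp house, 120 mm above the table, at x -35, y 25 mm in the reader's frame; axes as the reader's. The slot is 64 mm along x, 7 mm along y and 68 mm deep, between two black lines.
- amber_filter: Loose amber filter, 60 g, standing in one of the two slots of the rack. Blade 60 mm (its x) by 4 mm (its y), reaching 58 mm below the origin; the last 6 mm are thinned to 52 x 2 mm. Above the origin a grip block 44 mm (x) by 12 mm (y), 40 mm tall. Origin at the centre of the grip block's underside (the shoulder), which rests on the rack's top, and on the lamp house's top when fully home. z up the grip. It fits either way round.
- amber_filter_grip (a point): Point to grip the amber filter: middle of the grip block, 24 mm above the shoulder; pinch across the 12 mm (its y).
- green_filter: The same filter in green, in the other slot of the rack; stays there. Same shape and origin. Which slot holds which colour changes.
- rack: Fixed grey filter rack, 152 x 50 mm and 70 mm tall on a black foot 170 x 70 mm; two slots 64 x 7 mm end to end along its x, centres at x -38 and +38 mm. Origin on the table at its centre.
- carrier: Loose blue plastic carrier, 70 mm (x) by 100 mm (y), 40 mm high, about 320 g, with a grip rib on top towards its -y end (14 mm along x, 44 mm along y from y -49 to -5, from 40 to 85 mm high) and a square egg cup towards its +y end (centre at y +22 mm). Origin at the centre of its underside, z up. It starts on the table; in place its axes are parallel to the reader's, its +y face touches the lamp house and its +x face the side fence.
- carrier_grip (a point): Point to grip the carrier: on the rib, 66 mm above its underside, 27 mm from its centre towards -y; pinch across the rib's 14 mm (the carrier's x).
- carrier_corner (a point): The carrier's bottom corner at +35, +50 mm in its frame (+x, +y corner), which belongs at point corner. Axes as the carrier's.
- egg_cup (a point): Centre of the mouth of the carrier's 42 mm square egg cup, 40 mm above its underside.
- egg: Loose brown egg, 44 mm wide, 57 mm tall, about 60 g, standing in the carrier's cup and rising about 40 mm above its top. Origin at the egg's bottom end.
- egg_center (a point): Middle of the egg, 27 mm above its bottom end; about 10 mm above the cup's mouth when seated.
- beaker: Loose glass beaker, 64 mm across, 85 mm tall; bystander. Origin at the centre of its underside.
- bottle: Loose white bottle, 60 mm across, 160 mm tall; bystander. Origin at the centre of its underside.
- dish: Loose white dish, 84 mm across, 30 mm tall; bystander. Origin at the centre of its underside.
Not all that is in view belongs to the job. What is shaped like the amber_filter but purple or red is not meant.

How it is judged:
By the outcome, as a careful person would: the job done as asked, in the order asked, and still so for the second after the job is handed in, while the arm keeps its last pose, push and grip.
It also fails if it takes over 61 s, if anything falls off the work surface, if the arm or the gripper's body presses on something with over 40 N, if the wrist force passes 120 N, or if a joint passes its speed limit or range.

### The arm

A 6-joint arm with a two-finger parallel gripper is mounted at the origin on the work surface. World frame = base frame: x ahead of the robot, y to its left, z up, the work surface at z = 0. Lengths are in m, angles in degrees, forces in N, time in s.
With the tool pointing down it reaches from about 0.325 to 0.925 m from the base axis. Payload 3.1 kg.
Tool frame: the origin (TCP) lies midway between the tips of the shut fingers; the grasp point (between the pads) lies 19 mm behind it (robot.pinch_z is the distance from the TCP to the grasp point, in m); z points along the fingers, y is the direction in which the jaws open and shut (so a half turn about z gives the same grasp; the last joint's range is limited). The gripper opens to 85 mm and grips with 20 to 120 N. Pads are 22 mm wide; open, the fingers measure 114 mm over their backs; the gripper's body (76 mm by 85 mm) begins 54 mm behind the grasp point. The pads swing forward as they close: fully open they stand 13 mm farther back than shut.
Start: joints at [-70.371, 12.427, 92.441, -0, 75.132, -6.429], TCP at [0.275, -0.561, 0.231] pointing down, gripper open.
Joint ranges: [-157.48, 157.48], [-44.54, 120.13], [17.64, 146.25], [-64.5, 244.5], [7.68, 150.69], [-147.95, 147.95]. Speed limits (degrees/s): [159.86, 159.86, 180, 180, 180, 180].

### API

Orientations are given as [roll, pitch, yaw] about the fixed x, y, z axes, in that order (R = Rz(yaw) Ry(pitch) Rx(roll)).
In Python, from station import robot gives the robot as it stands. The module is installed in compiled form; this text tells all that it offers.
- The arm moves only by the tool send_rows, never from a script. Its argument "rows" is a list of rows, each a list of 3 entries, a list of its own where there are three numbers: the turn, a rotation vector about the world's x, y, z in rad, then the shift along the world's x, y, z in cm, then the gripper's target within -1 to 1 (fully open at 1, half-way at 0, shut at -1). A call has 1 to 12 rows; each row is the pose to reach, as a shift and turn from the pose measured when the call began; what a row does not reach only later rows make up. A row lasts 1/10 s, in which the tool goes at most 50 mm and 8.59 degrees, less where a joint would pass 70% of its speed; a pose out of reach is approached as far as the arm can. A call with a gripper value outside its range is refused whole. The fingers move at their own pace and stop on an object; "newtons" is the grip in N (left out, the last holds). Time passes only in rows, so rows that repeat a pose let the fingers close. It gives the time, the measured TCP pose, the force and the opening at its end, in the units of the state.
- robot.sense(): the state, without advancing time (a new reading comes with each control period).
- robot.get_image(name): name is "scene" or "top" or "wrist"; returns a dict with "image" (480x640x3 uint8, blue, green, red), "fx", "fy", "cx", "cy" (pixels), "k1" (the pictures are not rectified: a ray, as slopes to the right and down, at radius r is drawn at 1 + k1 r^2 times it, then the intrinsics apply), "rvec" (rotation vector, rad) and "tvec" (3), from world to camera coordinates, as OpenCV has them. Camera axes: x right, y down, z forward; pixel columns grow to the right and rows downward; lengths in m; the calibration is good to about 2 mm. A picture is of the moment at which its call begins. There is no depth.
- robot.sign_off(): hands the job in, once; it reports no verdict.
The state is a dict: "clock": time; "joint_positions": joint angles; "joint_velocities": joint speeds; "effort": joint torques, N m; "tool_pos": TCP position; "tcp_rot": TCP orientation; "ft_force": force on the tool from outside, world axes, zero at the start; "moment": the same for the moment, N m; "gripper_width": finger opening in m.
Only numpy, scipy, OpenCV 4.12 (cv2) and the standard library are available. Lean on these libraries where they do the work, as an engineer would, in place of code of your own. Each camera call takes 0.05 s, during which the arm holds its last target.

## Working session

There is one attempt and no reset: what is moved stays moved. The work goes in short steps, Python scripts to look and compute and a tool call to move; the robot and the scene stay as the last step left them, time stands still between calls to the robot, and variables do not carry over. Pictures are saved under pics/ and viewed, and the job is handed in when it is done.

Besides the shell and the picture viewer there is one more tool, called after "Request:" in YAML: its name, and indented under it one key for each argument. send_rows: Moves the arm, as the interface text tells. Its arguments: {"type":"object","properties":{"rows":{"type":"array"},"newtons":{"type":"number"}},"required":["rows"]}

```bash
mkdir -p pics
cat > h.py <<'E'
import numpy as np, cv2
from station import robot
def get(n,save=None):
    d=robot.get_image(n)
    if save: cv2.imwrite('pics/'+save,d['image'])
    np.save('pics/'+n+'.npy',{k:v for k,v in d.items()},allow_pickle=True)
    return d
def load(n): return np.load('pics/'+n+'.npy',allow_pickle=True).item()
def cam(d):
    K=np.array([[d['fx'],0,d['cx']],[0,d['fy'],d['cy']],[0,0,1.]]);D=np.array([d['k1'],0,0,0,0.])
    R=cv2.Rodrigues(np.array(d['rvec'],float))[0];t=np.array(d['tvec'],float).reshape(3)
    return K,D,R,t
def ray(d,uv):
    K,D,R,t=cam(d)
    # k1 model inverse
    p=cv2.undistortPointsIter(np.array([[uv]],float),K,D,None,None,(3,100,1e-12)).reshape(2)
    return -R.T@t, R.T@np.array([p[0],p[1],1.])
def onz(d,uv,z):
    o,v=ray(d,uv);return o+v*(z-o[2])/v[2]
def proj(d,P):
    K,D,R,t=cam(d)
    return cv2.projectPoints(np.array(P,float).reshape(-1,1,3),np.array(d['rvec'],float),t,K,D)[0].reshape(-1,2)
def tri(obs):
    A=np.zeros((3,3));b=np.zeros(3)
    for d,uv in obs:
        o,v=ray(d,uv);v=v/np.linalg.norm(v);M=np.eye(3)-np.outer(v,v);A+=M;b+=M@o
    return np.linalg.solve(A,b)
def crop(d,x0,y0,x1,y1,name,s=None):
    c=d['image'][y0:y1,x0:x1];s=s or min(800/(x1-x0),600/(y1-y0))
    cv2.imwrite('pics/'+name,cv2.resize(c,None,fx=s,fy=s,interpolation=cv2.INTER_CUBIC))
E
python3 - <<'E'
from h import *
for n in('scene','top','wrist'):
    d=get(n,n+'0.png');K,D,R,t=cam(d);print(n,-R.T@t,d['fx'],d['k1'],(R[2]))
s=robot.sense();print(s);print(robot.pinch_z)
E
```

```text
scene [ 1.31995898 -0.02955021  0.62004471] 487.81779984094806 -0.007704615610512432 [-0.83273218 -0.00888385 -0.55360473]
top [ 0.43155182 -0.02148932  1.40153064] 594.0936631130088 -0.005482531658705804 [ 0.07045787 -0.01406083 -0.99741565]
wrist [ 0.34327282 -0.52864703  0.37296759] 394.13583955547364 0.013786436494728363 [-0.27114106 -0.12901551 -0.95385404]
{'clock': 0.15, 'joint_positions': array([-7.03710845e+01,  1.24675194e+01,  9.25119784e+01, -6.92601770e-04,
        7.51331221e+01, -6.42888077e+00]), 'joint_velocities': array([ 0.06037215, -0.05182101, -0.23893669,  0.07333185, -0.07253308,
        0.08183609]), 'effort': array([-3.23330360e-04, -3.97450733e+01, -3.04415345e+01, -1.99672786e-04,
        5.82288543e-03, -4.47910722e-06]), 'tool_pos': array([ 0.27433786, -0.56083356,  0.23021868]), 'tcp_rot': array([-1.79888013e+02, -1.19451707e-02,  2.60579630e+01]), 'ft_force': array([-0.72736556, -0.09676906, -0.71313299]), 'moment': array([-0.03737424,  0.05572222, -0.02877161]), 'gripper_width': 0.08541618177012421}
0.0187
```

View pics/scene0.png

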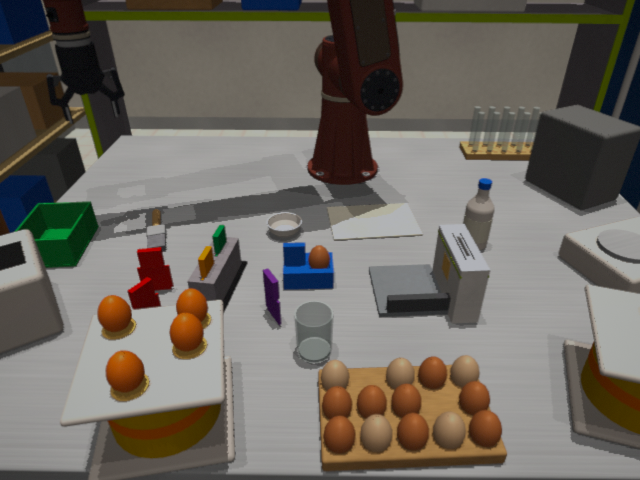

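View pics/top0.png

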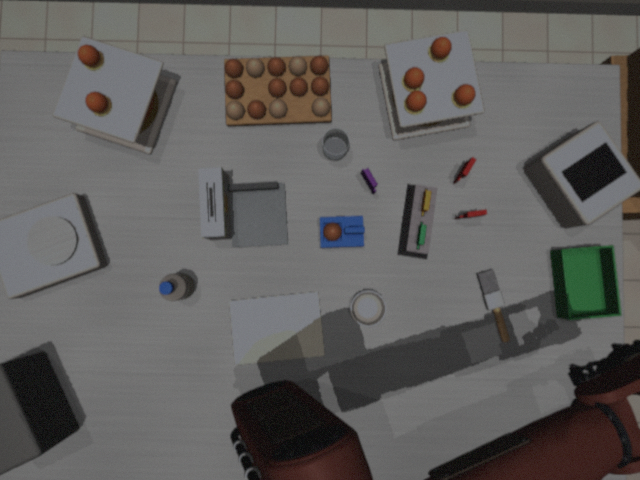

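View pics/wrist0.png

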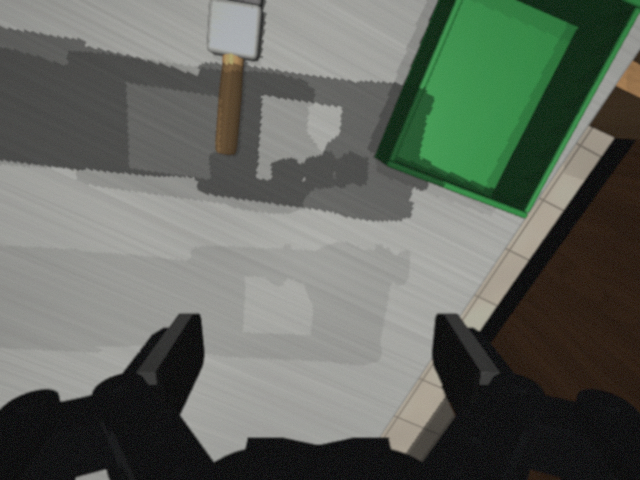

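The top view shows the amber filter near (427,201) and green near (421,236), both in the rack. The purple one at (370,181) and the two red ones at (465,168) and (470,213) are loose. The lamp house is at (213,203), with the carrier and egg at (342,231). I'll enlarge these.

Run:
```python
from h import *
d=load('top');crop(d,390,170,450,270,'t_rack.png',6);crop(d,190,155,300,255,'t_reader.png',6);crop(d,305,200,385,260,'t_car.png',9)
d=load('scene');crop(d,170,210,260,310,'s_rack.png',6);crop(d,360,215,495,325,'s_reader.png',5.4);crop(d,270,230,350,300,'s_car.png',8)
```

```text
(no output)
```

View pics/t_rack.png

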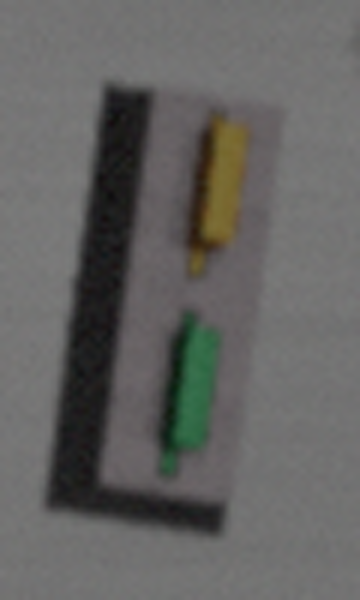

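View pics/t_reader.png

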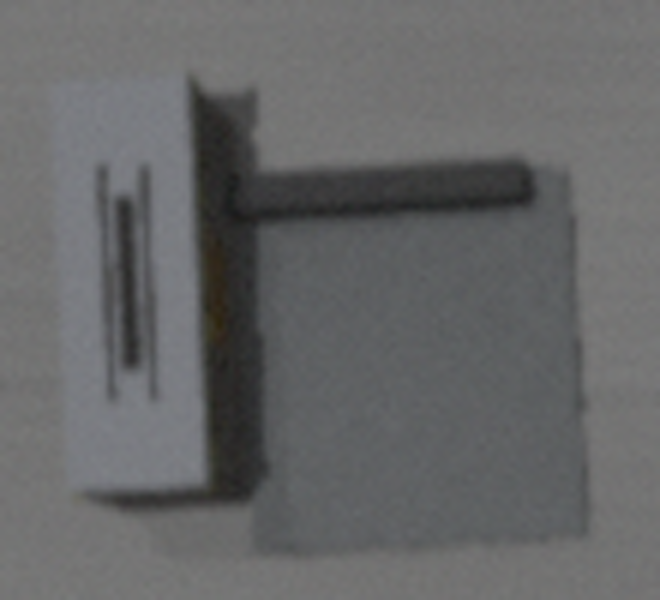

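View pics/t_car.png

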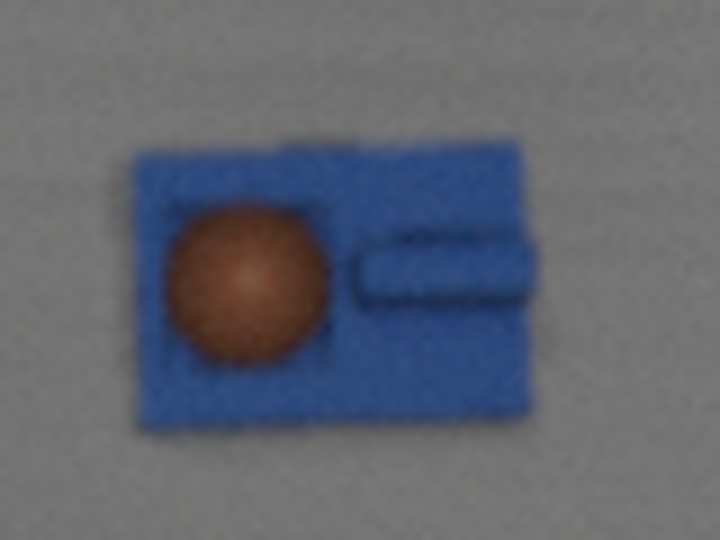

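View pics/s_rack.png

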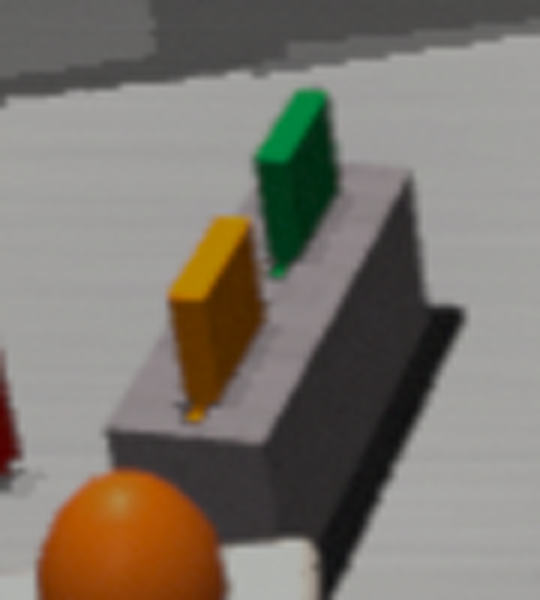

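View pics/s_reader.png

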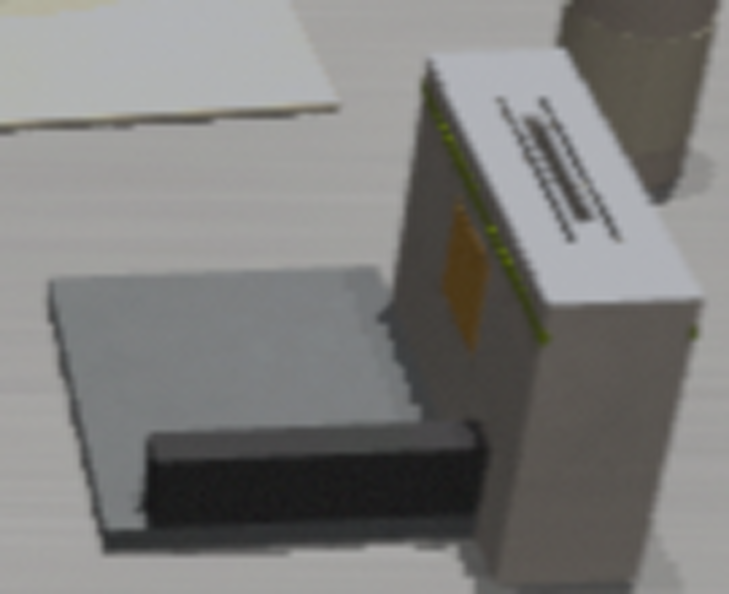

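View pics/s_car.png

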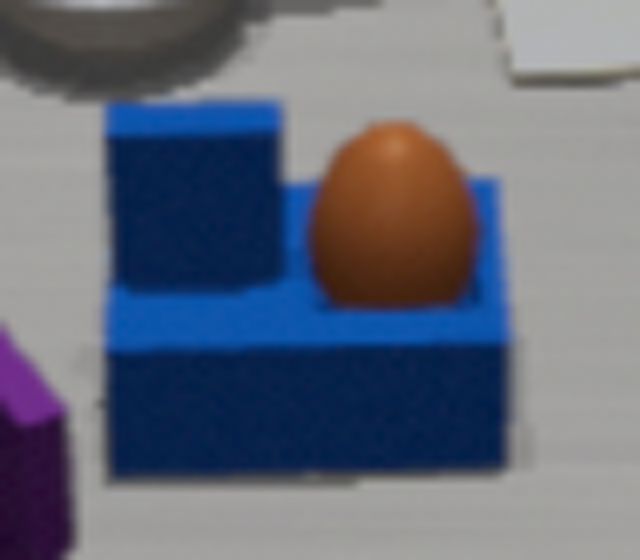

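```bash
cat > fit.py <<'E'
from h import *
from scipy.optimize import least_squares
T=load('top');S=load('scene')
def fit(obs,g):
    # obs: (cam, uv, local xyz)
    def W(p,l): c,s=np.cos(p[2]),np.sin(p[2]);l=np.array(l)/1000;return [p[0]+c*l[0]-s*l[1],p[1]+s*l[0]+c*l[1],l[2]]
    def f(p): return np.concatenate([proj(d,[W(p,l)])[0]-uv for d,uv,l in obs])
    r=least_squares(f,g,loss='soft_l1');return r.x,np.round(f(r.x).reshape(-1,2),1).tolist()
def m(o,s,px): return [o[0]+(px[0]+.5)/s-.5,o[1]+(px[1]+.5)/s-.5]
rd=lambda *a:a
tr=lambda x,y:m((190,155),6,(x,y)); sr=lambda x,y:m((360,215),5.4,(x,y))
reader=[(T,tr(52,82),(40,50,120)),(T,tr(190,76),(40,0,120)),(T,tr(212,488),(-110,0,120)),(T,tr(70,492),(-110,50,120)),
(S,sr(430,55),(-110,0,120)),(S,sr(568,48),(-110,50,120)),(S,sr(703,298),(40,50,120)),(S,sr(545,303),(40,0,120)),
(T,tr(124,198),(-3,25,120)),(T,tr(132,368),(-67,25,120)),(S,sr(535,118),(-67,25,120)),(S,sr(585,220),(-3,25,120)),
(T,tr(588,535),(-130,-130,10)),(S,sr(150,435),(0,-115,40)),(T,tr(532,200),(0,-115,40)),(S,sr(52,283),(-130,-130,10))]
tc=lambda x,y:m((305,200),9,(x,y)); sc=lambda x,y:m((270,230),8,(x,y))
carrier=[(T,tc(135,155),(35,50,40)),(T,tc(520,145),(35,-50,40)),(T,tc(532,415),(-35,-50,40)),(T,tc(142,430),(-35,50,40)),
(T,tc(362,243),(7,-5,85)),(T,tc(535,235),(7,-49,85)),(T,tc(535,297),(-7,-49,85)),(T,tc(365,303),(-7,-5,85)),
(S,sc(105,102),(-7,-49,85)),(S,sc(282,102),(-7,-5,85)),(S,sc(282,133),(7,-5,85)),(S,sc(108,135),(7,-49,85)),
(S,sc(105,350),(35,-50,40)),(S,sc(510,345),(35,50,40)),(S,sc(500,180),(-35,50,40)),(S,sc(108,477),(35,-50,0)),(S,sc(505,468),(35,50,0))]
tk=lambda x,y:m((390,170),6,(x,y)); sk=lambda x,y:m((170,210),6,(x,y))
rack=[(T,tk(155,92),(76,25,70)),(T,tk(285,108),(76,-25,70)),(T,tk(228,498),(-76,-25,70)),(T,tk(100,482),(-76,25,70)),
(S,sk(108,430),(76,-25,70)),(S,sk(268,440),(76,25,70)),(S,sk(412,175),(-76,25,70))]
amber=[(T,tk(217,122),(22,6,110)),(T,tk(247,126),(22,-6,110)),(T,tk(234,243),(-22,-6,110)),(T,tk(206,238),(-22,6,110)),
(S,sk(218,217),(-22,-6,110)),(S,sk(250,222),(-22,6,110)),(S,sk(208,303),(22,6,110)),(S,sk(170,295),(22,-6,110))]
for n,o,g in(('reader',reader,(.5,.2,0)),('carrier',carrier,(.43,-.06,0)),('rack',rack,(.45,-.22,0)),('amber',amber,(.5,-.22,0))):
    p,e=fit(o,g);print(n,np.round(p[:2],4),np.degrees(p[2]).round(2));print(e)
E
python3 fit.py
```

```text
reader [0.6169 0.1874] 4.09
[[-0.3, -1.0], [-0.2, -1.1], [-1.1, -1.0], [-0.7, -0.5], [-0.4, -1.4], [-0.8, -0.8], [-0.1, -0.9], [0.3, -0.9], [-0.0, -1.3], [-0.2, -0.3], [-1.0, -1.4], [-0.2, -0.6], [-0.6, -0.3], [-0.9, -1.7], [-1.1, -1.0], [-0.7, -2.2]]
carrier [ 0.5272 -0.077 ] 2.67
[[-0.4, -0.8], [0.2, -0.8], [-0.2, -0.5], [-0.4, -1.0], [-0.5, -0.6], [0.1, -0.2], [0.3, -0.8], [-0.6, -1.0], [-0.2, -1.2], [-0.0, -1.6], [-0.0, -1.4], [-0.9, -1.3], [-0.6, -1.0], [0.0, -1.3], [-0.2, -1.2], [0.0, -1.0], [0.5, -0.8]]
rack [ 0.557  -0.2558] -7.17
[[-0.6, -1.5], [-0.5, -1.0], [0.2, 0.4], [-0.4, -0.1], [-0.4, -1.3], [-0.5, -0.5], [-0.1, -2.3]]
amber [ 0.5947 -0.2607] -5.36
[[-0.6, -0.8], [-0.2, -0.8], [-0.0, -0.5], [-0.8, -0.3], [-0.8, -1.7], [0.2, -2.1], [-0.3, -1.8], [-0.5, -0.9]]
```

Fits agree: amber lies at rack + 38 mm along its x axis, and all the sizes match. The amber filter is the one in the +x slot, (427,201) in top and (205,262) in scene. The purple and red look-alikes are outside the rack, and the crop shows clear amber. I'm moving above it.

Request:
send_rows:
  rows:
    - [[0,0,-0.08],[2,2,0],1]
    - [[0,0,-0.16],[5,5,0],1]
    - [[0,0,-0.24],[8.5,8,0],1]
    - [[0,0,-0.32],[12,11.5,0],1]
    - [[0,0,-0.4],[15.5,15,0],1]
    - [[0,0,-0.48],[19,18.5,0],1]
    - [[0,0,-0.56],[22.5,22,0],1]
    - [[0,0,-0.57],[26,25,0],1]
    - [[0,0,-0.57],[29,28,0],1]
    - [[0,0,-0.57],[31,29.5,0],1]
    - [[0,0,-0.57],[32,30,-1],1]
    - [[0,0,-0.57],[32,30,-2],1]
  newtons: 60

```text
clock: 1.35
tool_pos: [0.5951, -0.2603, 0.2093]
tcp_rot: [-179.9, -0.0, -6.5]
ft_force: [-0.1, -0.2, -0.4]
gripper_width: 0.0855
```

Run:
```python
from h import *
d=get('wrist','w1.png');np.save('pics/w1.npy',d,allow_pickle=True);s=robot.sense();print(s['clock'],s['tool_pos'],s['tcp_rot'],s['joint_positions'],s['ft_force'])
```

```text
1.4 [ 0.59270162 -0.2603891   0.20634262] [-179.81966801    0.2770048    -6.56853386] [-2.99508706e+01  1.64742227e+01  9.02626958e+01  5.79507552e-02
  7.35889128e+01  6.66015684e+01] [-0.22488819  0.2419866  -1.14380646]
```

View pics/w1.png

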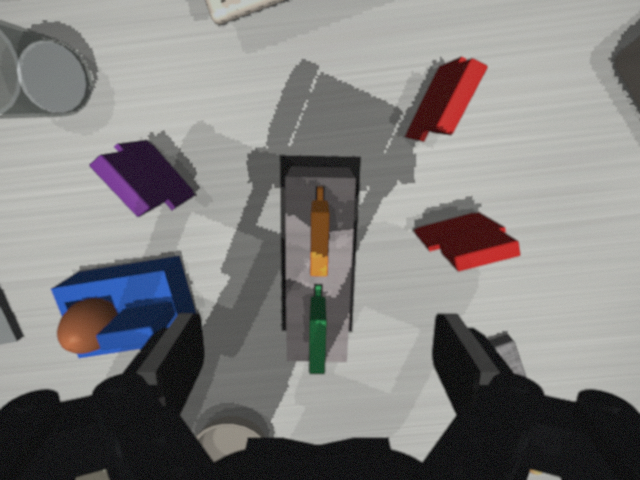

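```bash
python3 - <<'E'
from h import *
d=load('wrist');crop(d,260,140,380,390,'w1c.png',2.4*1.0)
a=np.radians(-6.8);c,s=np.cos(a),np.sin(a)
def W(l): return [.5947+c*l[0]-s*l[1],-.2606+s*l[0]+c*l[1],l[2]]
P=[W(l) for l in [(.022,.006,.11),(.022,-.006,.11),(-.022,-.006,.11),(-.022,.006,.11),(.022,0,.07),(-.022,0,.07),(.030,0,.07)]]
print(proj(d,P).round(1).tolist())
R=lambda l:[.557+c*l[0]-s*l[1],-.2558+s*l[0]+c*l[1],l[2]]
print(proj(d,[R(l) for l in [(.076,.025,.07),(.076,-.025,.07),(-.076,-.025,.07),(-.076,.025,.07)]]).round(1).tolist())
E
python3 -c "
import cv2;i=cv2.imread('pics/w1.png')[150:390,260:380];cv2.imwrite('pics/w1c.png',cv2.resize(i,None,fx=2.5*1,fy=2.5,interpolation=2) )"
```

```text
[[307.3, 209.6], [326.4, 209.7], [325.7, 274.7], [307.6, 274.6], [317.1, 197.3], [316.9, 254.6], [317.2, 186.3]]
[[281.7, 175.0], [351.9, 175.3], [346.3, 359.7], [285.9, 359.4]]
```

View pics/w1c.png

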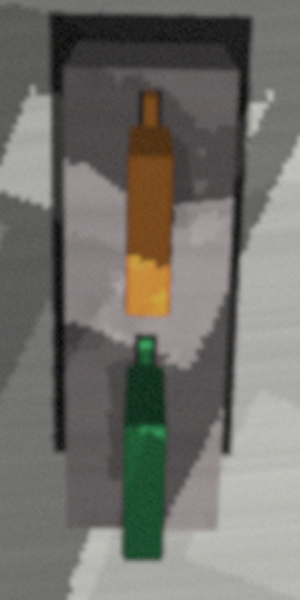

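Run:
```python
from h import *
for i in range(3):
    d=robot.get_image('wrist');s=robot.sense();print(s['clock'],s['tool_pos'],s['tcp_rot'],s['joint_velocities'].round(2))
    p=np.array(s['tool_pos']);print(proj(d,[p+[0,0,.013],p,p-[0,0,.1]]).round(1).tolist())
```

```text
1.45 [ 0.59191415 -0.26078626  0.20663422] [-179.79652998    0.33537591   -6.63419248] [-1.07 -1.02 -0.58  0.2   0.7   0.05]
[[315.6, 335.9], [315.9, 318.7], [317.2, 242.6]]
1.5 [ 0.59212219 -0.26131746  0.20766963] [-179.81931235    0.25761032   -6.6805289 ] [-0.51 -1.12 -1.09  0.13  0.13  0.15]
[[315.6, 334.6], [315.9, 317.4], [317.3, 241.4]]
1.55 [ 0.59259954 -0.26175198  0.20875075] [-1.79851983e+02  1.54050263e-01 -6.70540821e+00] [-0.18 -0.89 -1.13  0.2  -0.03  0.06]
[[315.2, 334.0], [315.6, 316.9], [317.0, 241.2]]
```

Request:
send_rows:
  rows:
    - [[0,0,-0.015],[0,0.1,-2],1]
    - [[0,0,-0.015],[0,0.1,-5],1]
    - [[0,0,-0.015],[0,0.1,-8],1]
    - [[0,0,-0.015],[0,0.1,-11],1]
    - [[0,0,-0.015],[0,0.1,-12.5],1]
    - [[0,0,-0.015],[0,0.1,-13.3],1]
    - [[0,0,-0.015],[0,0.1,-13.3],1]
    - [[0,0,-0.015],[0,0.1,-13.3],1]

```text
clock: 2.35
tool_pos: [0.5936, -0.2617, 0.0774]
tcp_rot: [-179.9, 0.0, -7.6]
ft_force: [0.4, 0.4, -0.1]
gripper_width: 0.0851
```

Run:
```python
from h import *
d=get('wrist','w2.png');s=robot.sense();print(s['clock'],s['tool_pos'],s['tcp_rot'],s['ft_force'])
```

```text
2.4 [ 0.59392048 -0.26173001  0.07784593] [-1.79933715e+02 -3.51246142e-02 -7.57721060e+00] [ 0.35264434 -0.5643953  -0.46254363]
```

View pics/w2.png

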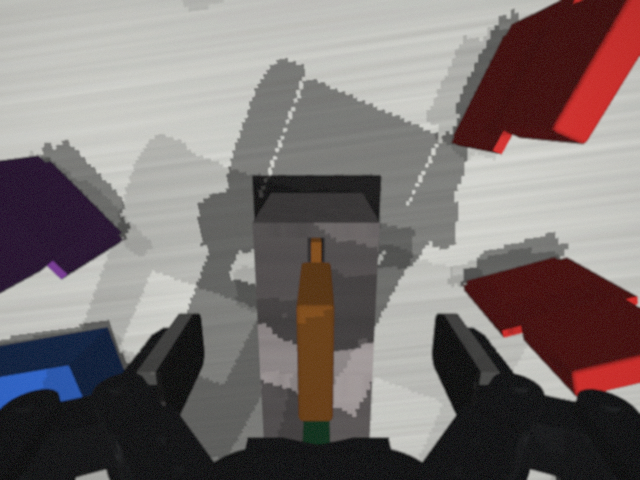

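Run:
```python
from h import *
d=load('wrist')
print(proj(d,[[.5937,-.2617,.11],[.5937,-.2617,.07],[.5937+.022,-.2617-.003,.11]]).round(1).tolist())
```

```text
[[313.7, 365.0], [314.9, 308.1], [313.6, 303.0]]
```

Filter centred: its top face is at (297–333, 305–420) and the tool axis projects to (314,365). Closing.

Request:
send_rows:
  rows:
    - [[0,0,0],[0.1,0.1,-0.2],0]
    - [[0,0,0],[0.1,0.1,-0.2],-0.6]
    - [[0,0,0],[0.1,0.1,-0.2],-1]
    - [[0,0,0],[0.1,0.1,-0.2],-1]
    - [[0,0,0],[0.1,0.1,-0.2],-1]
    - [[0,0,0],[0.1,0.1,-0.2],-1]
    - [[0,0,0],[0.1,0.1,-0.2],-1]
    - [[0,0,0],[0.1,0.1,-0.2],-1]
  newtons: 60

```text
clock: 3.2
tool_pos: [0.5951, -0.2608, 0.076]
tcp_rot: [-179.9, -0.1, -7.6]
ft_force: [0.4, 0.3, 2.0]
gripper_width: 0.0114
```

Request:
send_rows:
  rows:
    - [[0,0,0],[0,0,1],-1]
    - [[0,0,0],[0,0,3],-1]
    - [[0,0,0],[0,0,5.5],-1]
    - [[0,0,0],[0,0,8],-1]
    - [[0,0,0],[0,0,11],-1]
    - [[0,0,0],[0,0,14],-1]
    - [[0,0,0],[0,0,16],-1]
    - [[0,0,0],[0,0,17],-1]
    - [[0,0,0],[0,0,17],-1]

```text
clock: 4.1
tool_pos: [0.596, -0.2613, 0.2483]
tcp_rot: [180.0, -0.3, -7.6]
ft_force: [0.2, 0.2, -0.9]
gripper_width: 0.0112
```

Run:
```python
from h import *
d=get('wrist','w3.png');s=robot.sense();print(s['clock'],s['tool_pos'],s['tcp_rot'],s['ft_force'],s['gripper_width'])
a=np.radians(4.09);c,q=np.cos(a),np.sin(a)
print(.6169+c*-.035-q*.025,.1874+q*-.035+c*.025)
```

```text
4.15 [ 0.5951163  -0.26082054  0.24633848] [-1.79954756e+02 -9.03692811e-02 -7.57778701e+00] [-0.30754332  0.07011668 -1.75510997] 0.011207723863678104
0.5802060524514256 0.2098400136653808
```

View pics/w3.png

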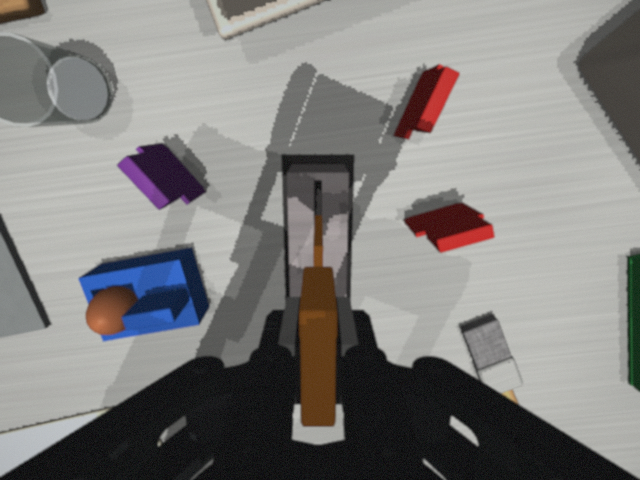

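Request:
send_rows:
  rows:
    - [[0,0,0.02],[0,2,0],-1]
    - [[0,0,0.04],[0,5,0],-1]
    - [[0,0,0.08],[0,9,0],-1]
    - [[0,0,0.12],[0,13.5,0],-1]
    - [[0,0,0.16],[-0.5,18,0],-1]
    - [[0,0,0.2],[-1,22.5,0],-1]
    - [[0,0,0.204],[-1.5,27,0],-1]
    - [[0,0,0.204],[-1.5,31.5,0],-1]
    - [[0,0,0.204],[-1.5,36,0],-1]
    - [[0,0,0.204],[-1.5,40,0],-1]
    - [[0,0,0.204],[-1.5,43.5,0],-1]
    - [[0,0,0.204],[-1.5,46,0],-1]

```text
clock: 5.35
tool_pos: [0.5776, 0.2025, 0.2439]
tcp_rot: [-179.9, 0.2, 4.3]
ft_force: [0.7, 0.2, 0.1]
gripper_width: 0.0111
```

Request:
send_rows:
  rows:
    - [[0,0,0],[0,0.9,0],-1]
    - [[0,0,0],[0,0.9,0],-1]
    - [[0,0,0],[0,0.9,0],-1]

```text
clock: 5.65
tool_pos: [0.5768, 0.2108, 0.2426]
tcp_rot: [-180.0, 0.3, 4.3]
ft_force: [0.5, -0.6, -0.4]
gripper_width: 0.0111
```

Run:
```python
from h import *
for i in range(2):d=get('wrist','w4.png')
s=robot.sense();print(s['clock'],s['tool_pos'],s['tcp_rot'],s['ft_force'],s['gripper_width'])
get('top');get('scene')
d=load('top');crop(d,160,150,260,250,'t4.png',6)
d=load('scene');crop(d,400,130,520,280,'s4.png',4)
```

```text
5.75 [0.57750583 0.2101354  0.24343467] [-179.9637917     0.20993333    4.21201692] [-0.67349468  0.13440746 -1.50637202] 0.011228442530331107
```

View pics/w4.png

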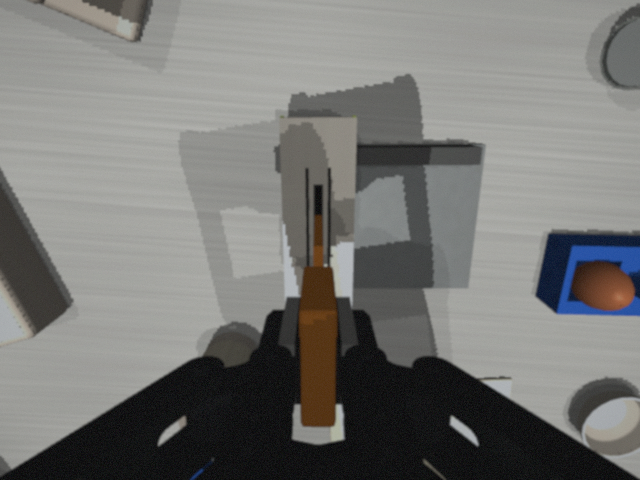

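View pics/t4.png

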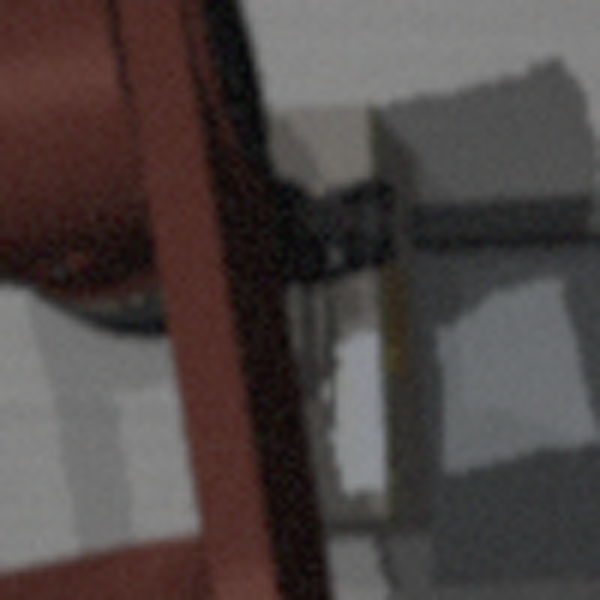

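View pics/s4.png

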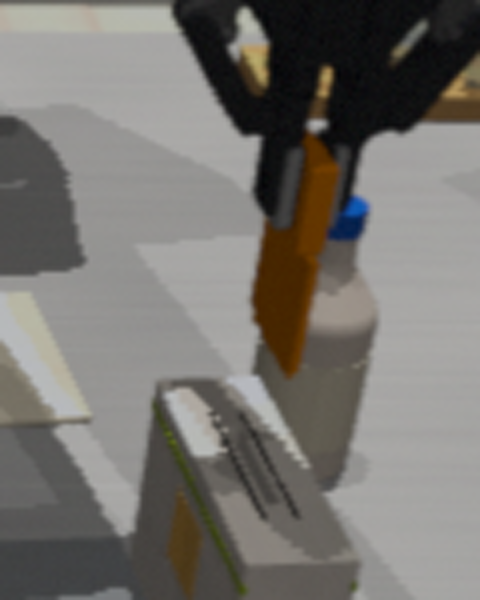

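Now compare the slot with the tool axis in the wrist view.

Run:
```python
from h import *
d=load('wrist');i=d['image'][100:320,255:385];cv2.imwrite('pics/w4c.png',cv2.resize(i,None,fx=2.7*1,fy=2.7,interpolation=2))
s=robot.sense();p=np.array(s['tool_pos']);print(p)
a=np.radians(4.15);c,q=np.cos(a),np.sin(a)
L=lambda o,l:[o[0]+c*l[0]-q*l[1],o[1]+q*l[0]+c*l[1],l[2]]
o=(.6169,.1874)
print('slot ends',proj(d,[L(o,(-.003,.025,.12)),L(o,(-.067,.025,.12)),L(o,(.040,.05,.12)),L(o,(.04,0,.12))]).round(1).tolist())
b=p[2]-.006
print('filter pred: tip+x, tip-x, shoulder+x blade, top block +x',proj(d,[L(p[:2],(.026,0,b-.058)),L(p[:2],(-.026,0,b-.058)),L(p[:2],(.030,0,b-.052)),L(p[:2],(.030,0,b)),L(p[:2],(.022,-.006,b+.04)),L(p[:2],(.022,.006,b+.04)),L(p[:2],(-.022,.006,b+.04))]).round(1).tolist())
```

```text
[0.57784486 0.21013554 0.24391214]
slot ends [[317.4, 181.4], [317.4, 269.8], [278.4, 114.2], [356.5, 114.3]]
filter pred: tip+x, tip-x, shoulder+x blade, top block +x [[316.2, 214.7], [316.2, 302.5], [316.1, 209.9], [315.5, 240.1], [334.4, 305.1], [294.7, 305.1], [296.9, 423.7]]
```

View pics/w4c.png

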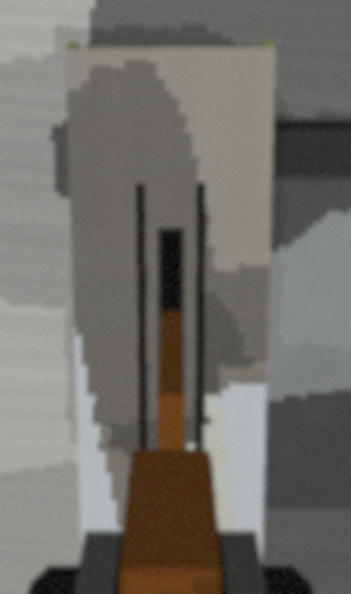

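Slot and blade line up in the wrist view: the blade tip is at u≈318.4 and the slot at u≈318.5. Lowering until the tip is just above the mouth, then looking again.

Request:
send_rows:
  rows:
    - [[0,0,0.006],[0,0,-1.5],-1]
    - [[0,0,0.006],[0,0,-3.5],-1]
    - [[0,0,0.006],[0,0,-4.8],-1]
    - [[0,0,0.006],[0,0,-5.2],-1]
    - [[0,0,0.006],[0,0,-5.2],-1]
    - [[0,0,0.006],[0,0,-5.2],-1]

```text
clock: 6.45
tool_pos: [0.5783, 0.2102, 0.1924]
tcp_rot: [-179.9, 0.1, 4.5]
ft_force: [0.4, 0.1, -0.6]
gripper_width: 0.0112
```

Run:
```python
from h import *
for i in range(2):d=get('wrist','w5.png')
i=d['image'][60:330,240:400];cv2.imwrite('pics/w5c.png',cv2.resize(i,None,fx=2.2,fy=2.2,interpolation=2))
d2=get('scene');crop(d2,400,150,520,300,'s5.png',4)
s=robot.sense();p=np.array(s['tool_pos']);print(s['clock'],p,s['tcp_rot'],s['ft_force'])
a=np.radians(4.5);c,q=np.cos(a),np.sin(a)
L=lambda o,l:[o[0]+c*l[0]-q*l[1],o[1]+q*l[0]+c*l[1],l[2]]
o=(.578,.2103)
print('slot ends',proj(d,[L(o,(.032,0,.12)),L(o,(-.032,0,.12)),L(o,(.075,.025,.12)),L(o,(.075,-.025,.12))]).round(1).tolist())
b=p[2]-.006
print('tip',proj(d,[L(p[:2],(.026,0,b-.058)),L(p[:2],(-.026,0,b-.058)),L(p[:2],(.030,0,b))]).round(1).tolist())
```

```text
6.6 [0.57861384 0.21035715 0.1931286 ] [-1.79920924e+02  4.17652400e-02  4.53418994e+00] [0.73409311 0.27008856 0.21749284]
slot ends [[315.8, 202.5], [316.0, 306.5], [267.8, 121.5], [363.4, 121.5]]
tip [[315.7, 215.8], [315.8, 303.3], [314.6, 241.0]]
```

View pics/w5c.png

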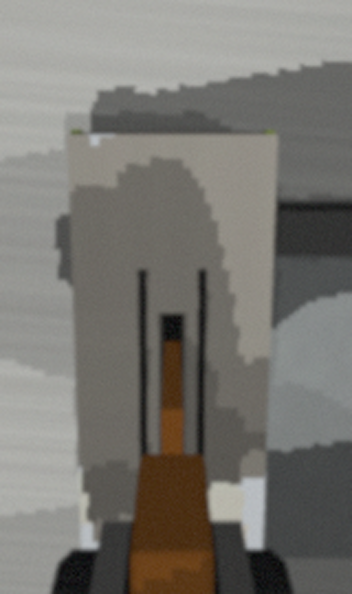

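View pics/s5.png

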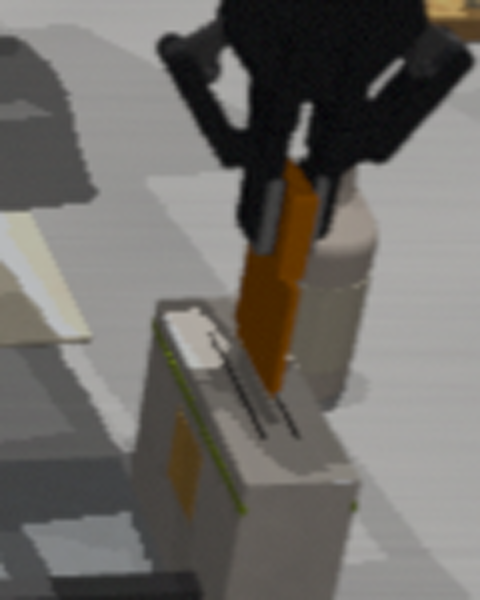

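Request:
send_rows:
  rows:
    - [[0,0,0],[-0.1,0,-0.3],-1]
    - [[0,0,0],[-0.1,0,-0.8],-1]
    - [[0,0,0],[-0.1,0,-1.3],-1]
    - [[0,0,0],[-0.1,0,-1.8],-1]
    - [[0,0,0],[-0.1,0,-2.3],-1]
    - [[0,0,0],[-0.1,0,-2.8],-1]
    - [[0,0,0],[-0.1,0,-2.8],-1]

```text
clock: 7.3
tool_pos: [0.578, 0.2103, 0.1641]
tcp_rot: [-179.9, -0.0, 4.5]
ft_force: [2.4, 0.3, -1.3]
gripper_width: 0.0111
```

Request:
send_rows:
  rows:
    - [[0,0,0],[0.05,0,-0.5],-1]
    - [[0,0,0],[0.05,0,-1.1],-1]
    - [[0,0,0],[0.05,0,-1.7],-1]
    - [[0,0,0],[0.05,0,-2.3],-1]
    - [[0,0,0],[0.05,0,-2.9],-1]
    - [[0,0,0],[0.05,0,-3.4],-1]
    - [[0,0,0],[0.05,0,-3.4],-1]

```text
clock: 8.0
tool_pos: [0.5783, 0.2102, 0.129]
tcp_rot: [-179.9, 0.0, 4.5]
ft_force: [1.4, -0.6, -1.2]
gripper_width: 0.0112
```

Request:
send_rows:
  rows:
    - [[0,0,0],[0,0,-0.2],-1]
    - [[0,0,0],[0,0,-0.4],-1]
    - [[0,0,0],[0,0,-0.5],-1]
    - [[0,0,0],[0,0,-0.5],-1]

```text
clock: 8.4
tool_pos: [0.5784, 0.2102, 0.1259]
tcp_rot: [-179.9, 0.0, 4.5]
ft_force: [-1.9, -1.5, 6.1]
gripper_width: 0.0111
```

Request:
send_rows:
  rows:
    - [[0,0,0],[0,0,-0.3],-1]
    - [[0,0,0],[0,0,-0.4],-1]
    - [[0,0,0],[0,0,-0.4],-1]

```text
clock: 8.7
tool_pos: [0.5788, 0.2103, 0.1259]
tcp_rot: [-180.0, 0.0, 4.6]
ft_force: [-4.9, -2.1, 13.7]
gripper_width: 0.0114
```

Run:
```python
from h import *
d2=get('scene');crop(d2,400,170,520,320,'s6.png',4)
s=robot.sense();print(s['clock'],s['tool_pos'],s['ft_force'])
```

```text
8.75 [0.5787401  0.21032567 0.12588536] [-5.71709464 -1.99780966 13.24665319]
```

View pics/s6.png

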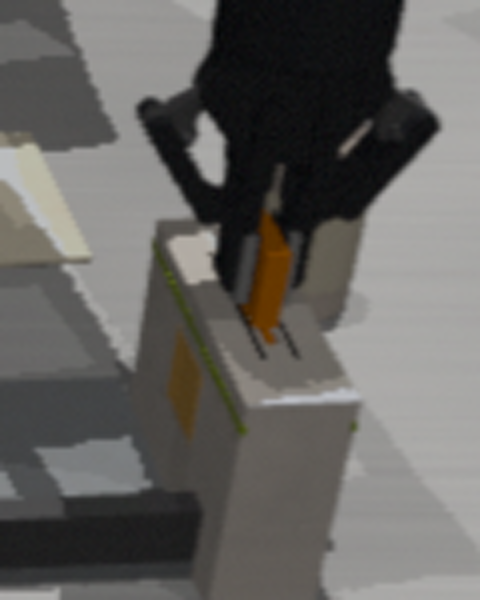

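The blade is home: TCP stopped at 0.126 as computed, pushing 13 N. Releasing and rising.

Request:
send_rows:
  rows:
    - [[0,0,0],[0,0,0],-0.8]
    - [[0,0,0],[0,0,0],-0.4]
    - [[0,0,0],[0,0,0],0]
    - [[0,0,0],[0,0,0],0.2]
    - [[0,0,0],[0,0,0],0.2]
    - [[0,0,0],[0,0,1],0.2]
    - [[0,0,0],[0,0,3],0.2]
    - [[0,0,0],[0,0,6],0.2]
    - [[0,0,0],[0,0,9],0.2]
    - [[0,0,0],[0,0,10],0.2]
    - [[0,0,0],[0,0,10],0.2]

```text
clock: 9.85
tool_pos: [0.5804, 0.2107, 0.2288]
tcp_rot: [-179.9, -0.3, 4.6]
ft_force: [-0.9, 0.7, -0.6]
gripper_width: 0.0513
```

Run:
```python
from h import *
d=get('wrist','w7.png');d2=get('scene');crop(d2,400,170,520,320,'s7.png',4)
s=robot.sense();print(s['clock'],s['tool_pos'],s['tcp_rot'],s['ft_force'])
```

```text
9.95 [0.57811124 0.21014637 0.22480853] [-1.79975781e+02  1.07994574e-01  4.55388927e+00] [-0.04713234  0.26581013 -0.22975099]
```

View pics/w7.png

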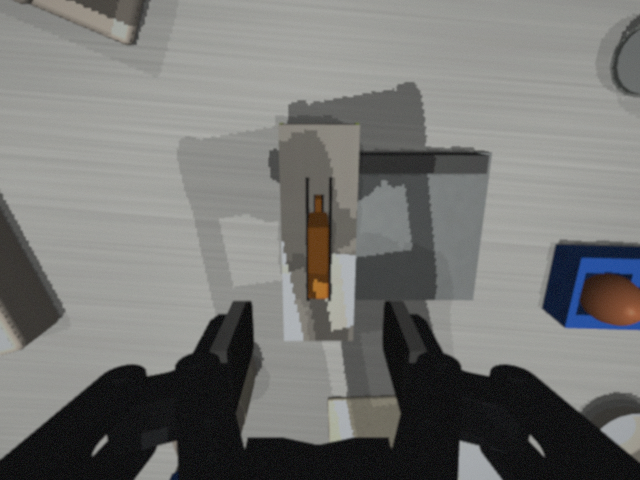

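View pics/s7.png

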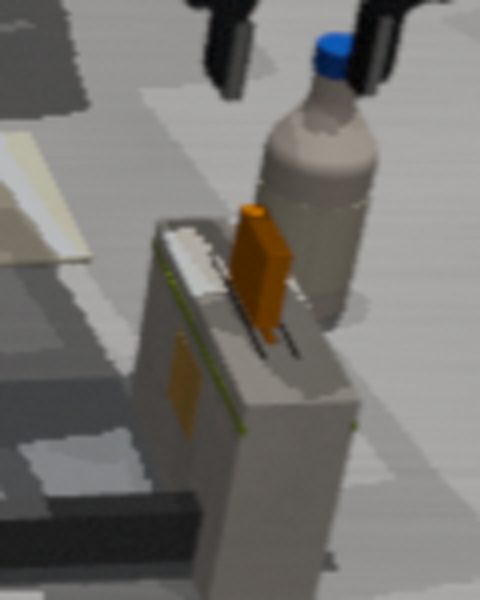

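Filter home (shoulder on the top, blade ends visible at the slot). Going above the carrier rib.

Request:
send_rows:
  rows:
    - [[0,0,0.14],[0,-1.5,0.5],0.2]
    - [[0,0,0.28],[-0.5,-4,0.5],0.2]
    - [[0,0,0.42],[-1,-7,0.5],0.2]
    - [[0,0,0.56],[-1.5,-10,0.5],0.2]
    - [[0,0,0.7],[-2,-13,0.5],0.2]
    - [[0,0,0.84],[-2.5,-16,0.5],0.2]
    - [[0,0,0.98],[-3,-19,0],0.2]
    - [[0,0,1.12],[-3.5,-22,0],0.2]
    - [[0,0,1.26],[-4,-25,0],0.2]
    - [[0,0,1.4],[-4.5,-28,-1],0.2]
    - [[0,0,1.5],[-5,-30.5,-2],0.2]
    - [[0,0,1.538],[-5,-31.4,-3],0.2]

```text
clock: 11.15
tool_pos: [0.5259, -0.1056, 0.1919]
tcp_rot: [-179.7, 0.1, 92.7]
ft_force: [0.6, 0.9, 0.0]
gripper_width: 0.0512
```

Request:
send_rows:
  rows:
    - [[0,0,0],[0,0,0],0.2]
    - [[0,0,0],[0,0,0],0.2]
    - [[0,0,0],[0,0,0],0.2]

```text
clock: 11.45
tool_pos: [0.5256, -0.1048, 0.1913]
tcp_rot: [-179.7, 0.0, 92.7]
ft_force: [0.6, -0.2, 0.7]
gripper_width: 0.0513
```

Run:
```python
from h import *
for i in range(2):d=get('wrist','w8.png')
s=robot.sense();print(s['clock'],s['tool_pos'],s['tcp_rot'],s['joint_positions'],s['ft_force'])
p=s['tool_pos']
print(proj(d,[[p[0],p[1],z] for z in (.085,.066)]).round(1).tolist())
a=np.radians(2.67);c,q=np.cos(a),np.sin(a)
L=lambda o,l:[o[0]+c*l[0]-q*l[1],o[1]+q*l[0]+c*l[1],l[2]]
o=(.5272,-.077)
print('rib',proj(d,[L(o,l) for l in[(.007,-.049,.085),(-.007,-.049,.085),(.007,-.005,.085),(-.007,-.005,.085),(.035,-.05,.04),(-.035,-.05,.04),(.035,.05,.04),(-.035,.05,.04)]]).round(1).tolist())
```

```text
11.55 [ 0.52624653 -0.10488943  0.19216389] [-1.79747282e+02  6.15080068e-02  9.27317637e+01] [-18.68236156   3.97730369 106.33094599  -0.15922322  69.90463705
 -21.35900524] [0.01262966 0.9052669  0.20493094]
[[319.5, 237.6], [319.5, 229.8]]
rib [[333.1, 267.5], [312.4, 267.5], [333.9, 203.7], [312.2, 203.7], [366.8, 248.0], [277.9, 247.9], [372.1, 114.3], [273.6, 114.3]]
```

View pics/w8.png

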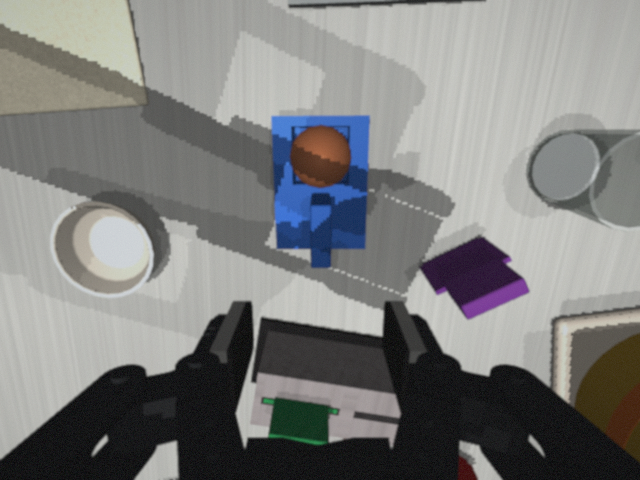

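Rib top spans (310–331, 204–267), tool axis at (319.5,237.6): aligned within about 1 mm. Descending.

Request:
send_rows:
  rows:
    - [[0,0,0],[0.05,0.1,-2],0.2]
    - [[0,0,0],[0.05,0.1,-5],0.2]
    - [[0,0,0],[0.05,0.1,-8],0.2]
    - [[0,0,0],[0.05,0.1,-11],0.2]
    - [[0,0,0],[0.05,0.1,-13],0.2]
    - [[0,0,0],[0.05,0.1,-14],0.2]
    - [[0,0,0],[0.05,0.1,-14.5],0.2]
    - [[0,0,0],[0.05,0.1,-14.5],0.2]

```text
clock: 12.35
tool_pos: [0.5272, -0.1037, 0.0475]
tcp_rot: [-179.8, 0.1, 92.8]
ft_force: [0.1, -0.7, -0.2]
gripper_width: 0.0513
```

Run:
```python
from h import *
d=get('wrist','w9.png');s=robot.sense();print(s['clock'],s['tool_pos'],s['tcp_rot'],s['ft_force'])
```

```text
12.4 [ 0.52771311 -0.10395854  0.04810264] [-1.79839916e+02  9.47405885e-02  9.27511529e+01] [0.50842098 0.57713499 0.47729835]
```

View pics/w9.png

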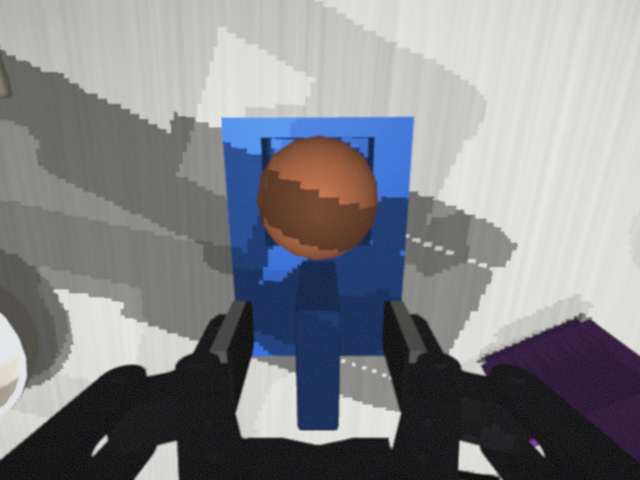

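Request:
send_rows:
  rows:
    - [[0,0,0],[0,0,-0.05],-0.2]
    - [[0,0,0],[0,0,-0.05],-0.5]
    - [[0,0,0],[0,0,-0.05],-0.8]
    - [[0,0,0],[0,0,-0.05],-1]
    - [[0,0,0],[0,0,-0.05],-1]
    - [[0,0,0],[0,0,-0.05],-1]
    - [[0,0,0],[0,0,-0.05],-1]
  newtons: 90

```text
clock: 13.1
tool_pos: [0.5283, -0.1044, 0.0486]
tcp_rot: [-179.9, 0.1, 92.7]
ft_force: [-1.3, -0.7, 5.7]
gripper_width: 0.013
```

Request:
send_rows:
  rows:
    - [[0,0,0],[0,0,0.3],-1]
    - [[0,0,0],[0,0,1],-1]
    - [[0,0,0],[0,0,2],-1]
    - [[0,0,0],[0,0,3.2],-1]
    - [[0,0,0],[0,0,4.4],-1]
    - [[0,0,0],[0,0,5.4],-1]
    - [[0,0,0],[0,0,6],-1]
    - [[0,0,0],[0,0,6.2],-1]
    - [[0,0,0],[0,0,6.2],-1]

```text
clock: 14.0
tool_pos: [0.5285, -0.1044, 0.111]
tcp_rot: [-179.9, 0.1, 92.7]
ft_force: [-0.5, -0.1, -3.7]
gripper_width: 0.0131
```

Run:
```python
from h import *
d=get('wrist','w10.png');d2=get('scene');crop(d2,240,170,400,290,'s10.png',5);s=robot.sense();print(s['clock'],s['tool_pos'],s['tcp_rot'],s['ft_force'],s['moment'])
```

```text
14.1 [ 0.52781886 -0.10423363  0.110137  ] [-1.79845327e+02  1.12057037e-01  9.27381293e+01] [ 0.03483525 -0.46108534 -3.39219031] [-0.09389621  0.0239861  -0.01959479]
```

View pics/w10.png

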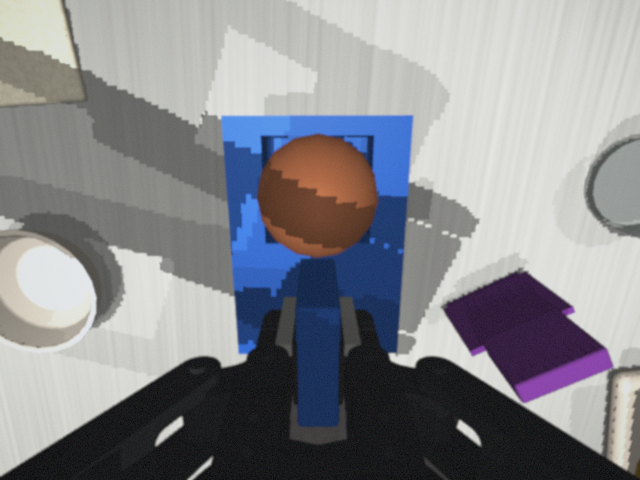

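View pics/s10.png

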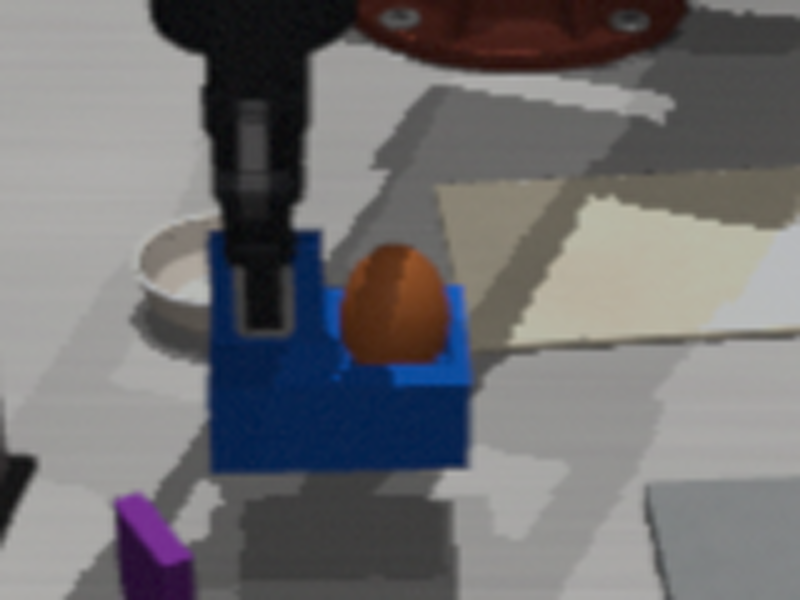

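Request:
send_rows:
  rows:
    - [[0,0,0.005],[0.2,0.6,0],-1]
    - [[0,0,0.01],[0.6,2,0],-1]
    - [[0,0,0.02],[1.1,4,0],-1]
    - [[0,0,0.028],[1.6,6.3,0],-1]
    - [[0,0,0.028],[2.2,8.8,0],-1]
    - [[0,0,0.028],[2.8,11.3,0],-1]
    - [[0,0,0.028],[3.4,13.8,0],-1]
    - [[0,0,0.028],[4,16,0],-1]
    - [[0,0,0.028],[4.4,17.8,0],-1]
    - [[0,0,0.028],[4.6,19.1,0],-1]
    - [[0,0,0.028],[4.7,19.8,0],-1]
    - [[0,0,0.028],[4.7,20,0],-1]

```text
clock: 15.3
tool_pos: [0.5746, 0.0967, 0.1099]
tcp_rot: [-179.8, 0.1, 94.4]
ft_force: [0.5, -0.7, -3.7]
gripper_width: 0.0129
```

Run:
```python
from h import *
for i in range(3):d=get('wrist','w11.png')
d2=get('scene','s11f.png');crop(d2,350,150,510,310,'s11.png',3.7);s=robot.sense();print(s['clock'],s['tool_pos'],s['tcp_rot'],s['ft_force'],s['moment'])
d2=get('top');crop(d2,190,150,300,250,'t11.png',6)
```

```text
15.5 [0.57464973 0.0951401  0.11004451] [-1.79825734e+02  1.30231041e-01  9.43084573e+01] [-0.21295454  0.2049838  -4.22693544] [-0.0810075   0.01157832  0.0331142 ]
```

View pics/w11.png

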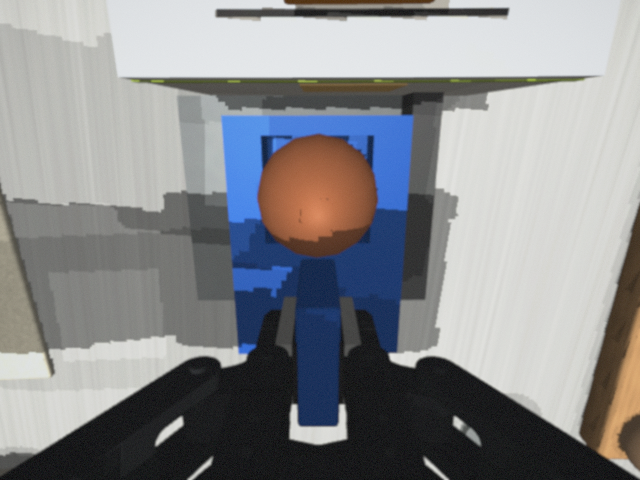

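View pics/s11.png

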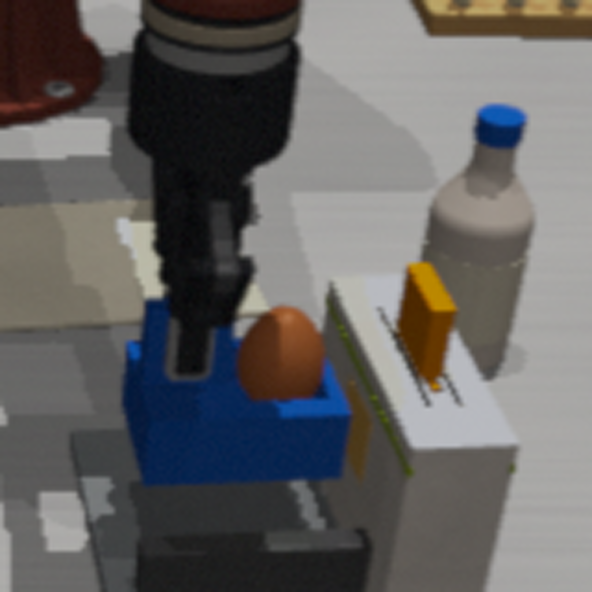

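View pics/t11.png

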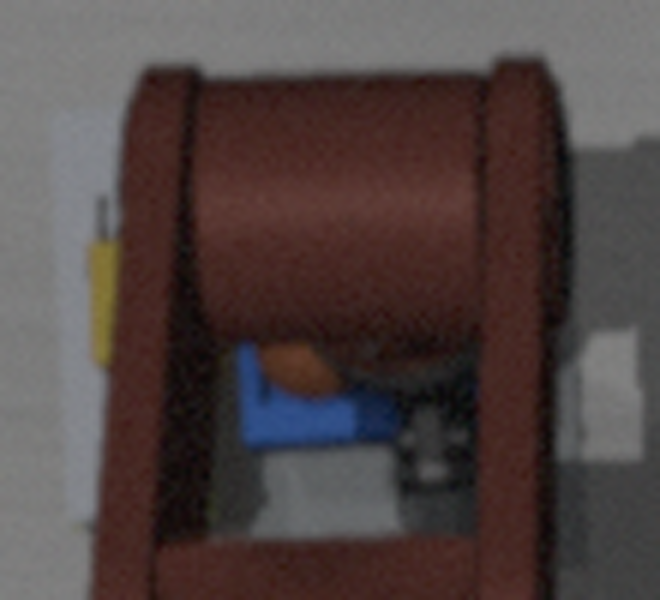

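Request:
send_rows:
  rows:
    - [[0,0,0.004],[0,0,-0.6],-1]
    - [[0,0,0.004],[0,0,-1.6],-1]
    - [[0,0,0.004],[0,0,-2.6],-1]
    - [[0,0,0.004],[0,0,-3.6],-1]
    - [[0,0,0.004],[0,0,-4.3],-1]
    - [[0,0,0.004],[0,0,-4.7],-1]
    - [[0,0,0.004],[0,0,-4.7],-1]
    - [[0,0,0.004],[0,0,-4.7],-1]

```text
clock: 16.35
tool_pos: [0.575, 0.0951, 0.0632]
tcp_rot: [-179.9, 0.1, 94.5]
ft_force: [0.1, -0.7, -3.0]
gripper_width: 0.013
```

Run:
```python
from h import *
d=get('wrist','w12.png');d2=get('scene');crop(d2,360,180,500,320,'s12.png',4.2);s=robot.sense();print(s['clock'],s['tool_pos'],s['tcp_rot'],s['ft_force'],s['moment'])
```

```text
16.45 [0.57532506 0.0951053  0.06375242] [-1.79908127e+02  1.30623495e-01  9.45244909e+01] [ 0.52272649  0.0221011  -2.55658168] [-0.02913153 -0.00357926  0.03567935]
```

View pics/w12.png

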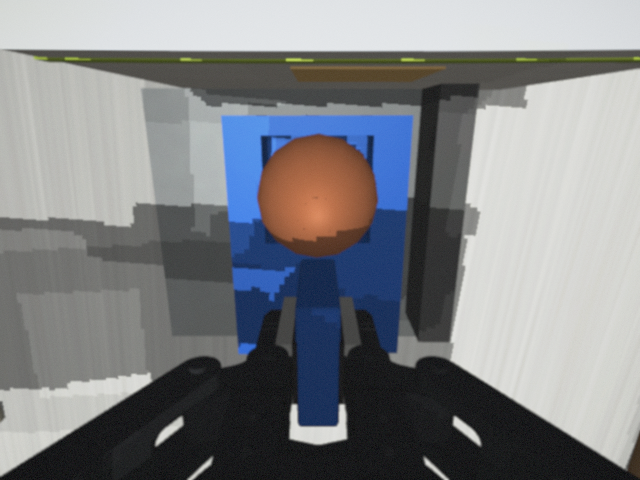

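View pics/s12.png

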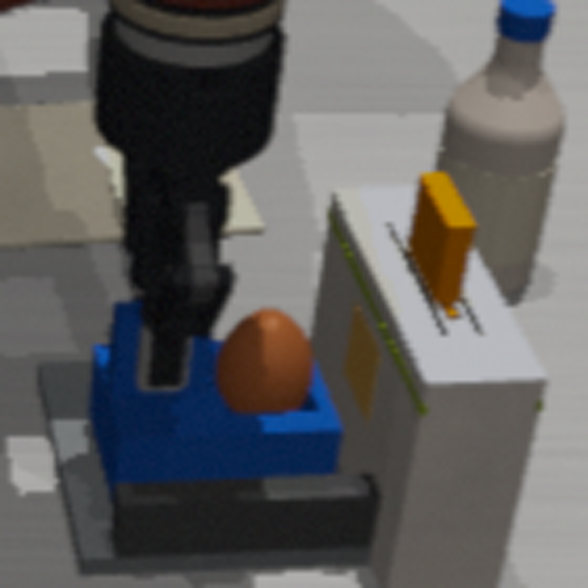

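Request:
send_rows:
  rows:
    - [[0,0,0],[0,0,-0.15],-1]
    - [[0,0,0],[0,0,-0.3],-1]
    - [[0,0,0],[0,0,-0.4],-1]
    - [[0,0,0],[0,0,-0.48],-1]
    - [[0,0,0],[0,0,-0.55],-1]
    - [[0,0,0],[0,0,-0.55],-1]

```text
clock: 17.05
tool_pos: [0.5755, 0.0951, 0.0588]
tcp_rot: [-179.9, 0.1, 94.5]
ft_force: [-1.2, -0.9, 1.0]
gripper_width: 0.0131
```

Request:
send_rows:
  rows:
    - [[0,0,0],[0.2,0.02,-0.05],-1]
    - [[0,0,0],[0.5,0.04,-0.05],-1]
    - [[0,0,0],[0.8,0.06,-0.05],-1]
    - [[0,0,0],[1,0.08,-0.05],-1]
    - [[0,0,0],[1.1,0.08,-0.05],-1]
    - [[0,0,0],[1.1,0.08,-0.05],-1]

```text
clock: 17.65
tool_pos: [0.5872, 0.096, 0.0587]
tcp_rot: [-180.0, 0.1, 94.5]
ft_force: [-2.4, 0.5, 3.8]
gripper_width: 0.0131
```

Request:
send_rows:
  rows:
    - [[0,0,0],[0.1,0,-0.1],-1]
    - [[0,0,0],[0.2,0,-0.1],-1]
    - [[0,0,0],[0.3,0,-0.1],-1]
    - [[0,0,0],[0.3,0,-0.1],-1]

```text
clock: 18.05
tool_pos: [0.588, 0.0961, 0.0588]
tcp_rot: [-179.7, 0.1, 94.5]
ft_force: [-10.5, -0.0, 12.9]
gripper_width: 0.0131
```

Request:
send_rows:
  rows:
    - [[0,0,0],[0.1,0.2,-0.15],-1]
    - [[0,0,0],[0.1,0.5,-0.15],-1]
    - [[0,0,0],[0.05,0.8,-0.15],-1]
    - [[0,0,0],[0.05,1.0,-0.15],-1]
    - [[0,0,0],[0.05,1.15,-0.15],-1]
    - [[0,0,0],[0.05,1.25,-0.15],-1]
    - [[0,0,0],[0.05,1.25,-0.15],-1]

```text
clock: 18.75
tool_pos: [0.5874, 0.1049, 0.059]
tcp_rot: [-179.4, 0.4, 94.5]
ft_force: [-9.1, -11.7, 14.8]
gripper_width: 0.0128
```

Run:
```python
from h import *
d=get('wrist','w13.png');d2=get('scene');crop(d2,360,180,500,320,'s13.png',4.2);s=robot.sense();print(s['clock'],s['tool_pos'],s['tcp_rot'],s['ft_force'],s['moment'])
```

```text
18.85 [0.58744708 0.10489908 0.05902867] [-179.38992617    0.44012561   94.51637557] [-10.01409797 -11.69185954  14.2923389 ] [-1.39689309  1.38750757 -0.14852516]
```

View pics/w13.png

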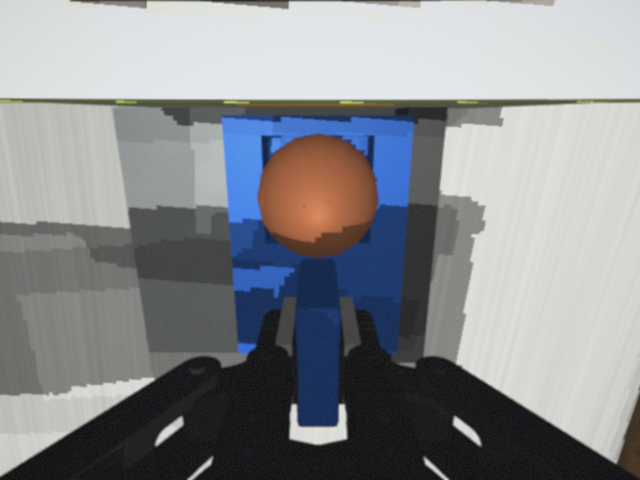

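View pics/s13.png

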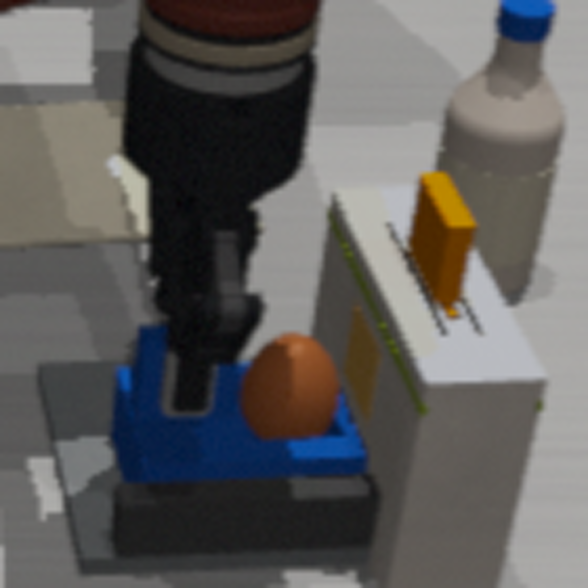

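Request:
send_rows:
  rows:
    - [[0,0,0],[0.05,0.4,-0.05],-1]
    - [[0,0,0],[0.05,0.5,-0.05],-1]
    - [[0,0,0],[0.05,0.6,-0.05],-1]
    - [[0,0,0],[0.05,0.7,-0.05],-1]
    - [[0,0,0],[0.05,0.7,-0.05],-1]

```text
clock: 19.35
tool_pos: [0.5873, 0.108, 0.0595]
tcp_rot: [-179.2, 0.8, 94.5]
ft_force: [-7.0, -11.3, 9.4]
gripper_width: 0.0132
```

Run:
```python
from h import *
from scipy.spatial.transform import Rotation as Ro
s=robot.sense();print(s['tool_pos'],s['tcp_rot'],s['ft_force'],s['moment'])
e=lambda r:Ro.from_euler('xyz',r,degrees=True)
print((e([180,0,94.5])*e(s['tcp_rot']).inv()).as_rotvec())
```

```text
[0.58730812 0.10796688 0.05950128] [-179.2101244     0.80105836   94.51841943] [ -7.00651013 -11.34843204   9.37500047] [-1.36966446  0.87013519 -0.13844635]
[ 0.01502143 -0.01264387 -0.0002251 ]
```

Request:
send_rows:
  rows:
    - [[0.008,-0.007,0],[0.05,0.2,-0.1],-1]
    - [[0.016,-0.014,0],[0.1,0.3,-0.1],-1]
    - [[0.022,-0.018,0],[0.15,0.35,-0.1],-1]
    - [[0.022,-0.018,0],[0.15,0.35,-0.1],-1]
    - [[0.022,-0.018,0],[0.15,0.35,-0.1],-1]

```text
clock: 19.85
tool_pos: [0.587, 0.108, 0.0587]
tcp_rot: [180.0, -0.0, 94.5]
ft_force: [-6.5, -9.6, 8.8]
gripper_width: 0.0131
```

```bash
cat > chk.py <<'E'
from h import *
import sys
from scipy.spatial.transform import Rotation as Ro
n=sys.argv[1]
d=get('wrist','w%s.png'%n);d2=get('scene');crop(d2,360,180,500,320,'s%s.png'%n,4.2)
s=robot.sense();print(s['clock'],s['tool_pos'].round(4),s['tcp_rot'].round(2),s['ft_force'].round(1),s['moment'].round(2))
e=lambda r:Ro.from_euler('xyz',r,degrees=True)
print((e([180,0,94.5])*e(s['tcp_rot']).inv()).as_rotvec().round(4))
E
python3 chk.py 14
```

```text
19.95 [0.587  0.108  0.0587] [ 1.7998e+02 -4.0000e-02  9.4550e+01] [-7.5 -9.   9. ] [-1.66  1.1  -0.18]
[-0.0007  0.0003 -0.0009]
```

View pics/w14.png

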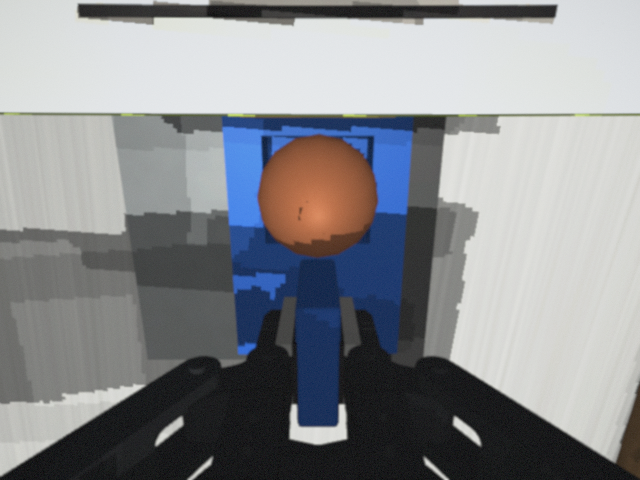

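View pics/s14.png

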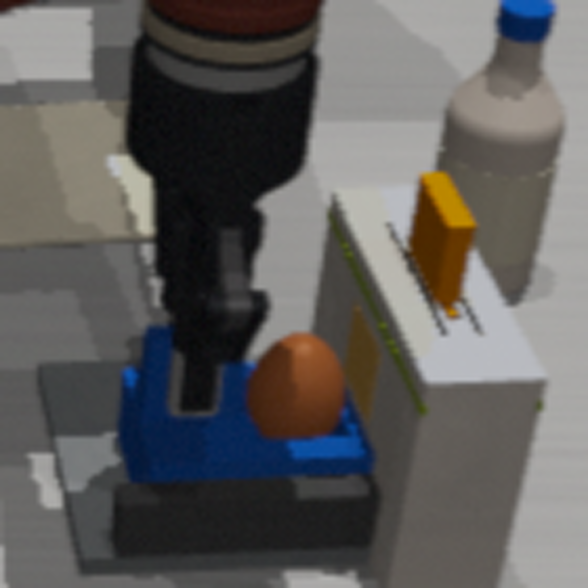

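Request:
send_rows:
  rows:
    - [[0.008,-0.006,0],[0.2,0.45,-0.1],-1]
    - [[0.012,-0.01,0],[0.25,0.55,-0.15],-1]
    - [[0.015,-0.012,0],[0.3,0.6,-0.2],-1]
    - [[0.015,-0.012,0],[0.3,0.6,-0.2],-1]
    - [[0.015,-0.012,0],[0.3,0.6,-0.2],-1]

```text
clock: 20.45
tool_pos: [0.587, 0.1081, 0.0586]
tcp_rot: [179.8, -0.3, 94.7]
ft_force: [-14.7, -15.5, 21.1]
gripper_width: 0.0129
```

```bash
python3 chk.py 15
```

```text
20.55 [0.587  0.1081 0.0586] [179.81  -0.25  94.66] [-14.9 -15.4  20.6] [-2.96  2.4  -0.24]
[-0.0047  0.003  -0.0028]
```

View pics/s15.png

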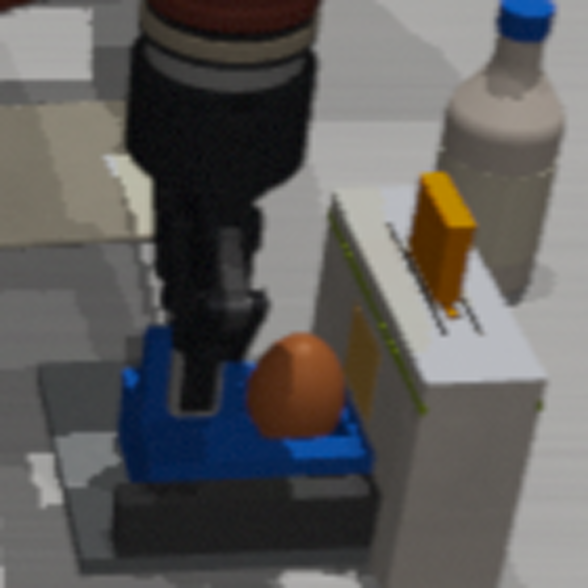

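Request:
send_rows:
  rows:
    - [[0.005,-0.006,0],[0.25,0.5,-0.25],-1]
    - [[0.005,-0.006,0],[0.25,0.5,-0.3],-1]
    - [[0.005,-0.006,0],[0.25,0.5,-0.3],-1]
    - [[0.005,-0.006,0],[0.25,0.5,-0.3],-1]
    - [[0.005,-0.006,0],[0.25,0.5,-0.3],-1]
    - [[0.005,-0.006,0],[0.25,0.5,-0.3],-1]

```text
clock: 21.15
tool_pos: [0.587, 0.108, 0.0586]
tcp_rot: [180.0, -0.0, 94.7]
ft_force: [-16.3, -14.2, 25.0]
gripper_width: 0.0133
```

```bash
python3 chk.py 16
python3 - <<'E'
from h import *
d=load('scene');crop(d,370,230,470,300,'s16z.png',8)
o=(.6160,.1878);a=np.radians(4.4);c,q=np.cos(a),np.sin(a)
L=lambda l:[o[0]+c*l[0]-q*l[1],o[1]+q*l[0]+c*l[1],l[2]]
P=proj(d,[L(l) for l in[(0,0,.05),(0,-.1,.05),(-.07,-.1,.05),(0,0,.04),(15e-3,0,.04),(15e-3,-.115,.04),(0,-.115,.04)]])
print(((P-[370,230])*8).round(0).tolist())
E
```

```text
21.25 [0.587  0.1081 0.0586] [ 1.7996e+02 -2.0000e-02  9.4710e+01] [-16.1 -15.   24.4] [-2.38  2.42 -0.32]
[-0.0004  0.0007 -0.0036]
[[631.0, 454.0], [202.0, 471.0], [150.0, 288.0], [625.0, 487.0], [643.0, 529.0], [145.0, 549.0], [134.0, 507.0]]
```

View pics/s16z.png

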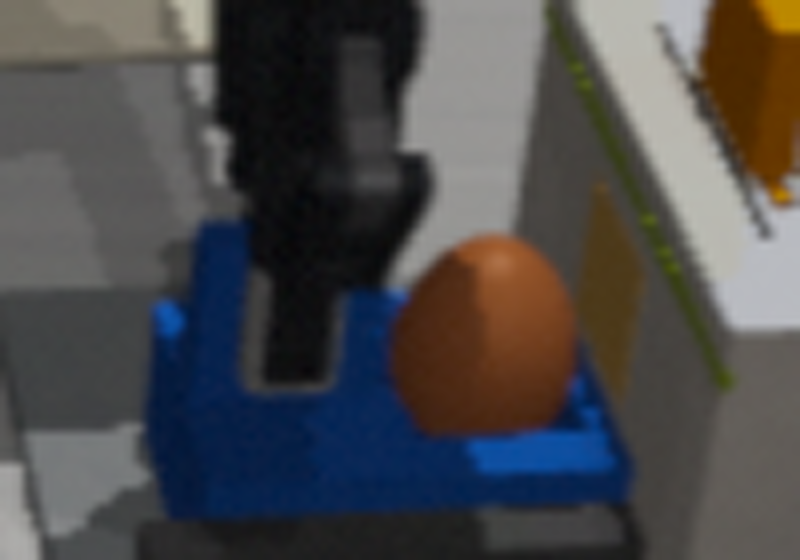

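View pics/w16.png

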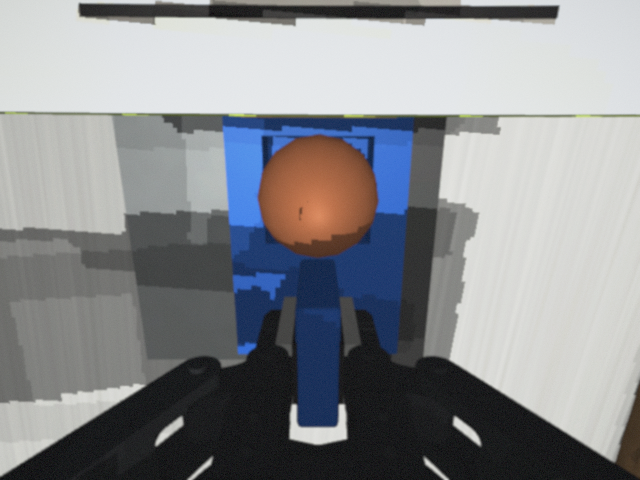

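Neither x nor y moved when I pushed 6–8 N harder, so both fences are touching. z = 0.0586 puts the underside at 10 mm, and tilt is under 0.1°. One last overall look before handing in.

Run:
```python
from h import *
get('scene','s17.png');s=robot.sense();print(s['clock'],s['tool_pos'],s['tcp_rot'],s['ft_force'],s['gripper_width'])
```

```text
21.3 [0.58701611 0.10804028 0.05861343] [ 1.79960500e+02 -2.14430607e-02  9.47037311e+01] [-15.49914534 -14.83243618  24.65003504] 0.013284820038672377
```

View pics/s17.png

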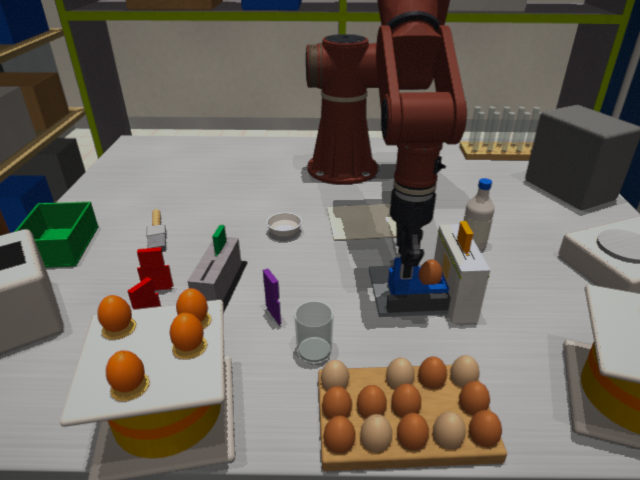

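The amber filter is in the lamp house at (464,237). The carrier and egg are in the corner at (418,275). Green filter (220,240), dish (285,226), beaker (314,330) and bottle (478,220) are unmoved.

```bash
python3 -c "
from station import robot
print(robot.sign_off())"
```

```text
the job is handed in; nothing more can be done
None
```

I pushed the amber filter fully home in the lamp house. I then set the carrier on the stage with the egg still in its cup, egg end towards the lamp house. I handed the job in at 21.3 s with the gripper still pressing it into the corner.

- **Filter:** the tool stopped at 0.126 m, the height worked out for the shoulder resting on the lamp house, with 13 N of push. After I released it, the pictures showed it seated.
- **Carrier:** adding 6–8 N more push towards the fences moved it no further in x or y, so it touches both. The tool height puts its underside on the 10 mm stage, and the tool's tilt is under 0.1°. It holds about 15 N towards each fence and 25 N down.
- **Other things:** the green filter, beaker, bottle and dish look unmoved in the last scene picture.
- **Disagreements:** my first slide towards the lamp house stopped about 3 mm short and leaned the tool up to 0.9°; I straightened it and pressed again. The camera fits differ from the felt contacts by 1–2 mm, within the stated calibration. My readings of the reader's angle vary by about 0.6° (4.1–4.7°).

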